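# Seat the hand-blender battery in its charger and lock it

## Task

Take the battery pack from the wooden tray, lay it in the empty bay of the white charger (either way round) and press it down until its top is flush with the charger's top; then slide the orange lock right over the pack as far as it goes. Let go of everything at the end, and leave the bowl and the two tins where they are.

Things in the scene. Friction and masses are not known exactly. Their poses are not given: they have to be found in the camera images.
- pack: Battery pack: a dark grey block with a blue label on top, 56 mm along its own x, 100 mm along its own y, 44 mm high, about 0.25 kg. It starts upright on the tray floor. Origin: centre of its underside; z up. Both ends are alike; it may go in either way round.
- pack_top (a point): Centre of the pack's top face, 44 mm above its origin; axes as the pack's.
- charger: White charger, fixed to the worktop: 130 mm along its x, 210 mm along its y, its flat top (deck) 56 mm above the worktop. Origin: centre of its underside. The bay, open upward, is centred at y = -35 mm; the lock's track lies on the deck on the +y side (two grey rails 8 mm high, along y, at x = -23 and +23 mm, from y = 33 to 101 mm).
- bay (a point): Centre of the bay's mouth, level with the deck; axes as the charger's. The bay is 61 mm along x and 105 mm along y (2.5 mm room on each side of the pack), with a 3 mm chamfer round its mouth. Its floor is a black contact plate that slides stiffly up and down.
- plate (a joint): How far the bay's contact plate has been pushed down, in m: 0 to 0.020. It starts near 0 (0 to 0.003), so that the pack laid on it stands 17 to 20 mm proud of the deck. It does not sink under the pack's weight: it moves against a friction of about 12 N, stays where it is left and has no spring. At its stop, 0.020, the pack's top is level with the deck.
- lock (a joint): How far the orange lock has been slid from its open end, in m: 0 (open) to 0.042 (its end stop). It grows as the lock moves along the charger's -y, over the bay. It starts at 0 to 0.006, clear of the bay, needs about 2 N and stays where it is left. At its end stop its tongue covers 25 mm of the pack's end.
- lock_top (a point): Centre of the top of the lock's orange grip, 34 mm above the deck; axes as the charger's; moves with the lock. Grip: 14 mm thick along y, 32 mm wide along x, 10 to 34 mm above the deck. Below it a tongue 34 mm wide, 4 to 10 mm above the deck, reaches from 12 mm behind (+y) to 40 mm ahead (-y) of it; it passes over a flush pack but strikes one more than 4 mm proud.
- tray: Loose rubberwood tray, 240 mm along x, 180 mm along y, floor 6 mm thick, rim 16 mm high. Origin: centre of its underside.
- bowl: Purple ceramic bowl, 120 mm across, 50 mm high. Leave it alone. Origin: centre of its underside.
- tin_red: Closed red tin, 74 mm across, 78 mm high. Leave it alone. Origin: centre of its underside.
- tin_green: Closed green tin, 74 mm across, 78 mm high. Leave it alone. Origin: centre of its underside.
Mind the look-alikes: they are no part of the job. Several things have the shape of the charger; the one meant has the colours described above. Of the things that look like the pack, the smaller one is meant.

How it is judged:
By the outcome, as a careful person would: the job done as asked, in the order asked, and still so for the second after the job is handed in, with the robot touching nothing.
It also fails if it takes over 61 s, if anything falls off the work surface, if the arm or the gripper's body presses on something with over 40 N, if the wrist force passes 120 N, or if a joint passes its speed limit or range.

## Robot

A 7-joint arm with a two-finger parallel gripper is mounted at the origin on the work surface. World frame = base frame: x ahead of the robot, y to its left, z up, the work surface at z = 0. Lengths are in mm, angles in rad, forces in N, time in s.
With the tool pointing down it reaches from about 350 to 900 mm from the base axis. Payload 7.2 kg.
Tool frame: the origin (TCP) lies midway between the tips of the shut fingers; the grasp point (between the pads) lies 19 mm behind it; z points along the fingers, y is the line along which they close (so a half turn about z gives the same grasp; the last joint's range is limited). The gripper opens to 88 mm and grips with 3 to 60 N. Pads are 20 mm wide; open, the fingers measure 115 mm over their backs; the gripper's body (75 mm by 178 mm) begins 61 mm behind the grasp point.
Start: joints at [-1.265, 0.411, -0.013, 1.596, 0.006, 1.134, -0.082], TCP at [228.232, 581.841, 222.653] pointing down, gripper open.
Joint ranges: [-2.95, 2.95], [-0.29, 1.99], [-1.47, 1.44], [0.14, 2.54], [-1.03, 4.17], [0.13, 1.85], [-2.86, 2.86]. Speed limits (rad/s): [2.39, 2.39, 3.01, 3.01, 3.14, 3.14, 3.14].

## Interface

Orientations are given as [roll, pitch, yaw] about the fixed x, y, z axes, in that order (R = Rz(yaw) Ry(pitch) Rx(roll)).
In Python, from plant import bot gives the robot as it stands. The module is installed in compiled form; this text tells all that it offers. Calls block until the motion is done:
- bot.goto(position, orientation): joint-space move of the TCP to a pose.
- bot.move_l(position, rot=None, vel=150, f_stop=None): straight line of the TCP; rot=None keeps the orientation; vel is the mean speed in mm/s. With f_stop (N) it stops when the force on the tool has changed by that much, and returns True; else False.
- bot.move_joints(angles): joint-space move.
- bot.command_gripper(opening, grasp_force=None): opening from 0.0 (shut) to 1.0 (fully open); grasp_force is the grip in N (None keeps the last); returns when the fingers have stopped.
- bot.wait(seconds).
- bot.solve_ik(position, orientation): joint angles nearest the present ones, or None.
- bot.get_obs(): the state.
- bot.capture(name): name is "scene" or "top" or "wrist"; returns a dict with "color" (420x560x3 uint8, red, green, blue), "z_map" (420x560 float32, mm along the optical axis (not along the pixel's ray), 0 where there is no reading), "fx", "fy", "cx", "cy" (pixels), "dist_coeffs" ([k1, k2, p1, p2, k3] as OpenCV has them; the pictures are not rectified), "extrinsics" (4x4, takes a point from world to camera coordinates); the wrist camera has in their place "hand_eye" (4x4, takes a point from camera to tool coordinates, whose origin is the TCP and whose axes are the flange's). Camera axes: x right, y up, looking along -z (the intrinsics and any distortion apply to the point x, -y, -z); pixel columns grow to the right and rows downward; lengths in mm; the calibration is good to about 2 mm. A picture is of the moment at which its call begins: read the wrist's pose just before it.
A pose or a line that the arm cannot do raises bot.MotionError and nothing moves.
- bot.close_job(): hands the job in; it is judged then, once.
Trained networks look in a picture, given as the dict that the camera call returned (one of the last four; its "shot" number tells which), for a name from the list of things; names that differ only in an ending like _2 or _b are one class to them, and where a whole thing is asked for, a point or a joint stands for the part that bears it (a point fixed in the world has none). Each returns a list of dicts, best first, with "p" (0 to 1); they miss things now and then, are a little off and sometimes report something else, mostly with a low value. They report only what shows in the picture. A call takes as long as a camera call. They do not tell look-alikes from the thing itself.
- bot.boxes_of(picture, name): "rect" ([centre column, centre row, width, height] as shares, 0 to 1, of the picture: columns of its width, rows of its height, round what is visible of it).
The state is a dict: "t": time; "joint_pos": joint angles; "dq": joint speeds; "joint_torque": joint torques, N m; "eef_pos": TCP position; "orientation": TCP orientation; "wrist_force": force on the tool from outside, world axes, zero at the start; "moment": the same for the moment, N m; "grip_width": opening from 0.0 (shut) to 1.0 (fully open); "grip_force": force on a finger pad.
Only numpy, scipy, OpenCV 4.12 (cv2) and the standard library are available. Lean on these libraries where they do the work, as an engineer would, in place of code of your own. Each camera call takes 0.05 s, during which the arm holds its last target. There are 200 camera calls.

## Working session

There is one attempt and no reset: what is moved stays moved. The work goes in short steps, each a Python script; the robot and the scene stay as the last script left them, time stands still between calls to the robot, and variables do not carry over. Pictures are saved under pics/ and viewed, at most 10 in all, crops included, and the job is handed in when it is done.

```bash
mkdir -p pics; cat > h.py <<'E'
import numpy as np, cv2
from plant import bot
def save(c,n): cv2.imwrite(f"pics/{n}.png", cv2.cvtColor(c["color"],cv2.COLOR_RGB2BGR))
def cloud(c, T=None):
    """world points HxWx3 (nan where none); T = camera->world"""
    if T is None: T=np.linalg.inv(np.array(c["extrinsics"]))
    h,w=c["z_map"].shape
    K=np.array([[c["fx"],0,c["cx"]],[0,c["fy"],c["cy"]],[0,0,1]])
    uv=np.stack(np.meshgrid(np.arange(w),np.arange(h)),-1).reshape(-1,1,2).astype(np.float64)
    n=cv2.undistortPoints(uv,K,np.array(c["dist_coeffs"],float)).reshape(h,w,2)
    z=np.where(c["z_map"]>0,c["z_map"],np.nan).astype(float)
    P=np.stack([n[...,0]*z,-n[...,1]*z,-z],-1)
    return P@T[:3,:3].T+T[:3,3]
def wristcap():
    from scipy.spatial.transform import Rotation as R
    o=bot.get_obs(); c=bot.capture("wrist")
    T=np.eye(4); T[:3,:3]=R.from_euler("xyz",o["orientation"]).as_matrix(); T[:3,3]=o["eef_pos"]
    return c, cloud(c,T@np.array(c["hand_eye"]))
E
python3 - <<'E'
from h import *
o=bot.get_obs(); print(o["t"],o["eef_pos"],o["orientation"],o["grip_width"],o["wrist_force"])
for n in ("top","scene"):
    c=bot.capture(n); save(c,n+"0"); P=cloud(c); np.save(n+"P.npy",P); np.save(n+"C.npy",c["color"])
    for k in ("pack","charger","lock","tray"):
        for b in bot.boxes_of(c,k):
            r=np.array(b["rect"])*[560,420,560,420]; u,v=int(r[0]),int(r[1])
            print(n,k,round(b["p"],2),r.round(),P[v,u].round())
print(bot.get_obs()["t"])
E
```

```text
0.0 [228.05202565 581.38026633 221.83864655] [-3.14003531e+00  1.13171516e-04  2.76785859e+00] 1.0024121175024132 [ 0.56776775  0.21781849 -0.15854318]
top pack 0.86 [386. 209.  46.  30.] [ 496. -271.   52.]
top pack 0.67 [395. 127.  52.  49.] [ 722. -296.   61.]
top charger 0.95 [195. 291.  95.  78.] [283. 239.  33.]
top charger 0.56 [163. 201.  20.  17.] [520. 322.  65.]
top charger 0.55 [185. 199.  92.  55.] [525. 272.  32.]
top lock 0.85 [160. 203.  21.  15.] [515. 327.  64.]
top lock 0.66 [172. 298.  20.  20.] [270. 294.  68.]
top tray 0.83 [384. 215.  82. 101.] [ 480. -264.   54.]
scene pack 0.82 [150. 232.  49.  33.] [ 535. -260.   50.]
scene pack 0.68 [107. 298.  78.  62.] [ 759. -299.   56.]
scene charger 0.62 [378. 240. 106.  55.] [566. 267.  56.]
scene charger 0.58 [349. 186.  88.  59.] [335. 232.  54.]
scene lock 0.54 [367. 169.  16.  18.] [255. 291.  64.]
scene lock 0.5 [400. 222.  27.  17.] [514. 328.  66.]
scene tray 0.6 [144. 235. 112.  75.] [ 530. -277.   37.]
0.5
```

View pics/top0.png

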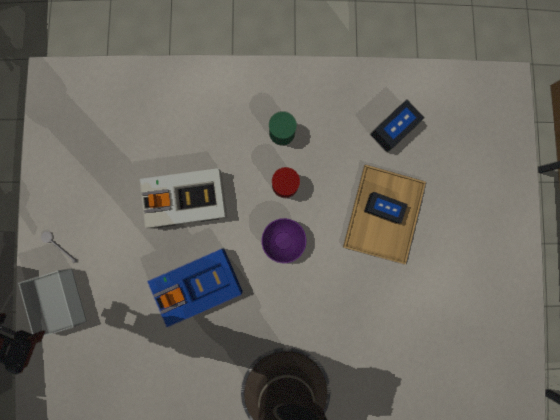

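View pics/scene0.png

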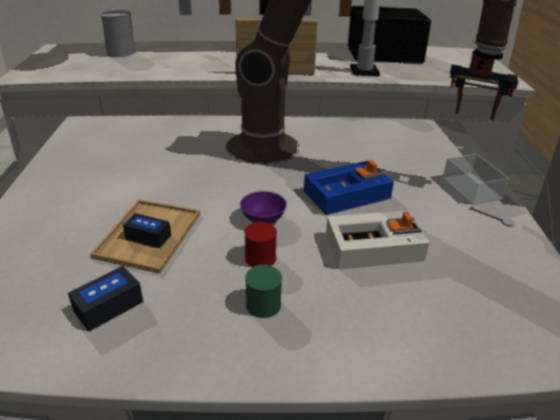

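The white charger is at (182,198) in the top view, with its lock at (158,202) and the blue decoy below it. The smaller pack is in the tray at (386,207), and the larger decoy is at (397,125). I'll look at both targets from close up with the wrist camera, charger first.

```bash
python3 - <<'E'
from h import *
import math
P=np.load("topP.npy"); 
# coarse charger angle
C=np.load("topC.npy").astype(int)
reg=(abs(P[...,0]-530)<90)&(abs(P[...,1]-270)<140)&(abs(P[...,2]-56)<8)&(C.min(-1)>130)
r=cv2.minAreaRect(P[reg][:,:2].astype(np.float32)); print(reg.sum(),r)
for i,(p,n) in enumerate([((520,265,330),"charger"),((480,-270,300),"pack")]):
    bot.goto(p,[math.pi,0,-math.pi/2 if 0 else math.pi/2+0.0])
    bot.wait(0.3)
    c,W=wristcap(); save(c,"w_"+n); np.save(f"w_{n}P.npy",W); np.save(f"w_{n}C.npy",c["color"])
    for k in ("pack","charger","lock"):
        for b in bot.boxes_of(c,k):
            q=np.array(b["rect"])*[560,420,560,420]; print(n,k,round(b["p"],2),q.round(),W[int(q[1]),int(q[0])].round())
    o=bot.get_obs(); print(o["t"],o["eef_pos"],o["orientation"],o["joint_pos"])
E
```

```text
2070 ((528.243896484375, 272.83404541015625), (129.73898315429688, 209.11627197265625), 7.750436782836914)
charger charger 0.62 [113. 193. 166. 173.] [288. 243.  31.]
charger charger 0.61 [280. 168. 119. 175.] [522. 276.  29.]
charger lock 0.96 [277. 128.  31.  47.] [518. 331.  65.]
charger lock 0.88 [ 81. 161.  51.  49.] [266. 291.  65.]
2.6333 [519.97181347 265.08866126 329.98170506] [3.14157424e+00 1.31496930e-05 1.57098609e+00] [-0.86324779  0.27445516  0.39949351  1.56518158 -0.10890262  1.32401536
 -0.45034973]
pack pack 0.95 [465. 210. 117. 107.] [ 716. -304.   56.]
pack pack 0.55 [295. 182.  65.  88.] [ 500. -269.   50.]
pack charger 0.75 [298. 183.  70.  92.] [ 504. -270.   49.]
5.075 [ 480.03816791 -269.95533206  300.00196888] [-3.14157299e+00  3.96861526e-05  1.57090351e+00] [-0.31965701  0.30489742  0.96007088  1.71354972 -0.2612482   1.25968505
  0.69982361]
```

View pics/w_charger.png

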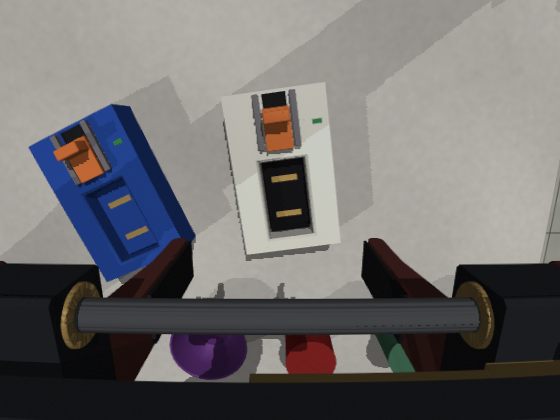

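View pics/w_pack.png

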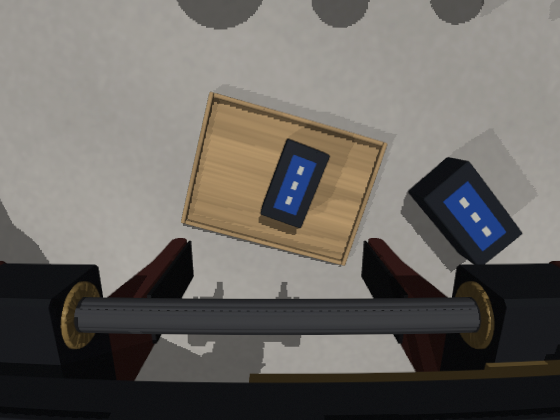

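In the charger view, the white charger's bay is at (287,195) and its lock grip at (276,115), pointing image-up (+y). In the tray view, the pack is at (295,183) and the larger decoy at (465,210). Next I fit their poses.

```bash
cat > fit.py <<'E'
from h import *
def rect(pts):
    """minAreaRect -> centre, yaw of the LONG axis as 'y' in (-90,90], dims (short,long)"""
    b=cv2.boxPoints(cv2.minAreaRect(pts[:,:2].astype(np.float32)))
    e=[b[1]-b[0],b[2]-b[1]]; e.sort(key=np.linalg.norm); l=e[1]
    if l[1]<0: l=-l
    return b.mean(0),np.arctan2(-l[0],l[1]),[np.linalg.norm(x) for x in e]
def biggest(m):
    n,l,s,_=cv2.connectedComponentsWithStats(m.astype(np.uint8),connectivity=4)
    return l==1+np.argmax(s[1:,4])
def near(P,x,y,r): return np.hypot(P[...,0]-x,P[...,1]-y)<r
E
python3 - <<'E'
from fit import *
P=np.load("w_chargerP.npy"); C=np.load("w_chargerC.npy").astype(int)
m=biggest(near(P,528,273,130)&(abs(P[...,2]-56)<5)&(C.max(-1)-C.min(-1)<50)&(C.min(-1)>90))
z=np.median(P[m][:,2]); c,a,d=rect(P[m]); print("deck",m.sum(),z,c,np.degrees(a),d)
R=np.array([[np.cos(a),-np.sin(a)],[np.sin(a),np.cos(a)]])
L=(P[...,:2]-c)@R  # charger frame
bay=(abs(L[...,0])<45)&(abs(L[...,1]+35)<70)&(P[...,2]<z-10)
print("bay extents",[np.percentile(L[bay][:,i],[1,50,99]).round(1) for i in (0,1)],np.percentile(P[bay][:,2],[5,50,95]).round(1))
o=(C[...,0]-C[...,2]>80)&near(P,518,320,80)&(P[...,2]>z+28)
print("grip",o.sum(),[np.percentile(L[o][:,i],[1,50,99]).round(1) for i in (0,1)],np.percentile(P[o][:,2],[5,50,95]).round(1))
for n in ("w_pack","top"):
    P=np.load(n+"P.npy")
    m=biggest(near(P,500,-269,80)&(P[...,2]>40)&(P[...,2]<60)); c,a,d=rect(P[m]); print("pack",n,m.sum(),np.median(P[m][:,2]),c,np.degrees(a),d)
E
```

```text
deck 10001 54.588817948937674 [527.1223 272.7448] 7.9056745 [np.float32(130.04678), np.float32(210.54816)]
bay extents [array([-30.2,  -0. ,  30.8]), array([-87.7, -36.7,  14. ])] [ 8.4 29.5 34.4]
grip 298 [array([-14.8,  -0. ,  15. ]), array([64.8, 71. , 77.2])] [87.1 88.5 89.9]
pack w_pack 3543 48.822270211777095 [ 500.8897  -274.17313] -19.626755 [np.float32(56.48329), np.float32(100.29373)]
pack top 774 50.80177056177871 [ 501.87128 -274.30014] -20.795315 [np.float32(57.476463), np.float32(99.44205)]
```

```bash
python3 - <<'E'
from fit import *
pi=np.pi; a=np.radians(-20.1); x,y=501.2,-274.2
bot.goto([x,y,130],[pi,0,a+pi/2]); 
print(bot.move_l([x,y,34],vel=80,f_stop=15))
bot.command_gripper(0.0,35); o=bot.get_obs(); print("grip",o["grip_width"]*88,o["grip_force"],o["eef_pos"])
bot.move_l([x,y,220],vel=120); o=bot.get_obs(); print(o["grip_width"]*88,o["grip_force"],o["wrist_force"])
th=np.radians(7.9); c=np.array([527.1,272.7]); b=c+35*np.array([np.sin(th),-np.cos(th)]); print("bay",b)
bot.goto([*b,220],[pi,0,th+pi/2]); bot.wait(0.3)
bot.move_l([*b,140],vel=100)   # underside about 80, above the deck
bot.wait(0.3); o=bot.get_obs(); print(o["t"],o["eef_pos"],o["orientation"],o["grip_width"]*88)
cc,W=wristcap(); save(cc,"above"); np.save("aboveP.npy",W); np.save("aboveC.npy",cc["color"])
s=bot.capture("scene"); save(s,"above_s")
E
```

```text
False
grip 55.96507923420717 34.994171261787415 [ 501.30042697 -274.20637794   34.08951883]
56.05611121129296 34.99435544013977 [-0.96224701  0.2923309  -1.96970058]
bay [531.91055911 238.03216879]
12.8583 [532.06467985 238.17597562 140.38729767] [ 3.14104018e+00 -4.30535915e-04  1.70877760e+00] 55.65061379003654
```

View pics/above.png

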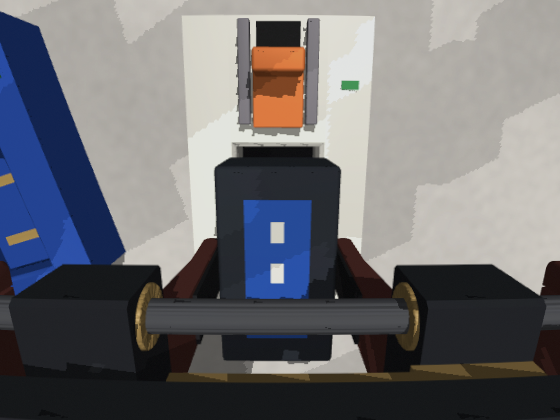

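The pack hangs level and straight at about column 278, in line with the bay (far edge at rows 145–160) and the lock. I'll check the offset numerically from this same view.

```bash
python3 - <<'E'
from fit import *
P=np.load("aboveP.npy"); C=np.load("aboveC.npy").astype(int)
th=np.radians(7.9); R=np.array([[np.cos(th),-np.sin(th)],[np.sin(th),np.cos(th)]])
L=(P[...,:2]-[527.1,272.7])@R; z=P[...,2]
pk=(z>148)&(z<164)&(abs(L[...,0])<40)&(L[...,1]<40)&(L[...,1]>-110); pk[300:]=0; pk[:140]=0
print("pack top z",np.median(z[pk]))
for r in range(175,236,12):
    q=L[r][pk[r]]; print(r,q[:,0].min().round(1),q[:,0].max().round(1),q[:,1].mean().round(1))
print("pack far y",np.percentile(L[pk][:,1],[98,99.5]))
dk=(abs(z-55.5)<5)&(C.max(-1)-C.min(-1)<60)&(C.min(-1)>90)&(abs(L[...,0])<75)&(abs(L[...,1])<115)
print("deck z",np.median(z[dk]))
for r in range(30,141,20):
    q=L[r][dk[r]]; print(r,q[:,0].min().round(1),q[:,0].max().round(1),q[:,1].mean().round(1))
print("deck far y",np.percentile(L[dk][:,1],[99,99.9]))
# rails/bay far edge, near x=0: deck rows ahead of bay
e=dk&(abs(L[...,0])<20)&(L[...,1]<40); print("bay far edge y (17.5..20.5 nominal)",np.percentile(L[e][:,1],[1,5]))
g=(C[...,0]-C[...,2]>80)&(z>80); print("grip",[np.percentile(L[g][:,i],[1,50,99]).round(1) for i in (0,1)])
E
```

```text
pack top z 155.16707663890307
175 -27.2 27.4 11.1
187 -28.1 27.1 5.8
199 -27.7 26.7 0.4
211 -28.0 27.0 -5.0
223 -27.7 26.6 -10.5
235 -28.0 27.4 -16.3
pack far y [14.78839054 15.27997918]
deck z 54.61707778702309
30 -64.5 64.4 95.6
50 -64.8 65.2 82.9
70 -64.6 64.7 69.8
90 -64.4 64.6 56.6
110 -64.5 64.5 43.0
130 -64.9 64.7 29.2
deck far y [104.44043886 105.10198269]
bay far edge y (17.5..20.5 nominal) [18.35134722 18.46609699]
grip [array([-29.6,  -0.4,  15.6]), array([-6.6, 70.7, 77.5])]
```

```bash
python3 - <<'E'
from fit import *
pi=np.pi; th=np.radians(7.9); b=np.array([531.9,238.0])
print(bot.move_l([*b,85],vel=80,f_stop=15)); 
print(bot.move_l([*b,58],vel=25,f_stop=10)); o=bot.get_obs(); print(o["t"],o["eef_pos"],o["wrist_force"],o["grip_width"]*88)
bot.command_gripper(0.85); bot.wait(0.2)
bot.move_l([*b,150],vel=120); bot.command_gripper(0.0)
cc,W=wristcap(); save(cc,"placed"); c=bot.capture("top"); 
R=np.array([[np.cos(th),-np.sin(th)],[np.sin(th),np.cos(th)]])
for n,P,hi in (("w",W,85),("top",cloud(c),85)):
    L=(P[...,:2]-[527.1,272.7])@R; m=(abs(L[...,0])<32)&(L[...,1]<18)&(L[...,1]>-95)&(P[...,2]>63)&(P[...,2]<hi)
    A=np.c_[L[m],np.ones(m.sum())]; k=np.linalg.lstsq(A,P[m][:,2],rcond=None)[0]
    print(n,m.sum(),np.median(P[m][:,2]),"tilt",k[:2],[np.percentile(L[m][:,i],[1,99]).round(1) for i in (0,1)])
print(bot.get_obs()["t"])
E
```

```text
False
True
14.8167 [531.72061077 237.9179451   58.55833591] [-0.75159981 -0.37859134  4.72207662] 55.992448288176945
w 7625 73.28604893084719 tilt [-0.00078184 -0.00563299] [array([-28.,  26.]), array([-68.6,  14.7])]
top 472 74.86143979781252 tilt [0.0227028  0.01470886] [array([-28.6,  26.5]), array([-85.1,   2.8])]
17.725
```

View pics/placed.png

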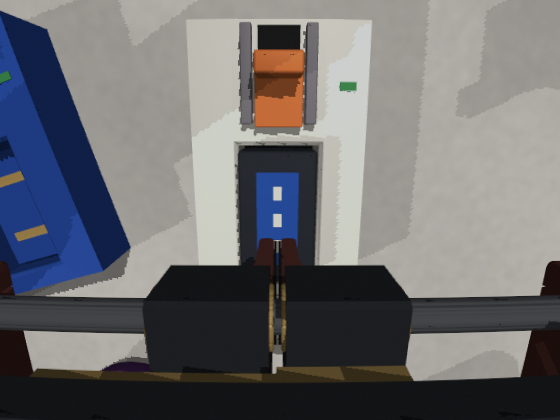

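The pack sits level in the bay (rows 145–265, columns 237–318), about 19 mm proud. I'll press it at its centre with the fingers shut.

```bash
python3 - <<'E'
from fit import *
th=np.radians(7.9); b=np.array([531.9,238.0])
bot.move_l([*b,82],vel=100)
print(bot.move_l([*b,50],vel=15,f_stop=32)); o=bot.get_obs(); print(o["t"],o["eef_pos"],o["wrist_force"])
bot.move_l([*b,150],vel=120); bot.wait(0.2)
cc,W=wristcap()
R=np.array([[np.cos(th),-np.sin(th)],[np.sin(th),np.cos(th)]])
L=(W[...,:2]-[527.1,272.7])@R; C=cc["color"].astype(int)
m=(abs(L[...,0])<26)&(L[...,1]<13)&(L[...,1]>-40)&(W[...,2]>40)&(W[...,2]<85)
d=(abs(L[...,0])>38)&(abs(L[...,0])<60)&(L[...,1]<60)&(L[...,1]>-40)&(abs(W[...,2]-55)<5)
print("pack z",np.median(W[m][:,2]),"deck z",np.median(W[d][:,2])); A=np.c_[L[m],np.ones(m.sum())]; print(np.linalg.lstsq(A,W[m][:,2]-54.6,rcond=None)[0])
g=(C[...,0]-C[...,2]>80)&(W[...,2]>82)&(L[...,1]>30); print("grip",[np.percentile(L[g][:,i],[1,50,99]).round(1) for i in (0,1)])
print(bot.get_obs()["t"])
E
```

```text
True
20.1833 [532.03866653 238.03316165  56.41512789] [-2.6667602   0.16656393  9.39380444]
pack z 54.902733719690886 deck z 54.66119830495363
[ 0.00065545 -0.00836041  0.20510005]
grip [array([-14.8,   0.6,  15.4]), array([64.7, 71.2, 78. ])]
21.3667
```

```bash
python3 - <<'E'
from fit import *
th=np.radians(7.9); b=np.array([531.9,238.0]); c0=np.array([527.1,272.7])
R=np.array([[np.cos(th),-np.sin(th)],[np.sin(th),np.cos(th)]])
w=lambda y,z:[*(c0+R@[0.2,y]),z]
bot.move_l([*b,62],vel=100)
print(bot.move_l([*b,50],vel=8,f_stop=34)); o=bot.get_obs(); print(o["t"],o["eef_pos"])
bot.move_l([*b,150],vel=120)
bot.move_l(w(100,150)); bot.move_l(w(100,76),vel=100,f_stop=15)
print(bot.move_l(w(38,76),vel=25,f_stop=15)); o=bot.get_obs(); print(o["t"],R.T@(o["eef_pos"][:2]-c0),o["wrist_force"])
bot.move_l(w(75,76),vel=80); bot.move_l(w(75,200),vel=150); bot.wait(0.2)
cc,W=wristcap(); save(cc,"done_w"); s=bot.capture("scene"); save(s,"done_s")
L=(W[...,:2]-c0)@R; C=cc["color"].astype(int)
g=(C[...,0]-C[...,2]>80)&(W[...,2]>82); print("grip",g.sum(),[np.percentile(L[g][:,i],[1,50,99]).round(1) for i in (0,1)])
t=bot.capture("top"); T=cloud(t); L=(T[...,:2]-c0)@R; C=t["color"].astype(int); g=(C[...,0]-C[...,2]>60)&(T[...,2]>60)&(np.abs(L).max(-1)<100)
print("top grip",g.sum(),np.percentile(L[g][:,1],[2,50,98]).round(1))
m=(abs(L[...,0])<26)&(L[...,1]<-25)&(L[...,1]>-80);d=(abs(L[...,0])>38)&(abs(L[...,0])<60)&(abs(L[...,1])<80)
print("pack/deck",np.nanmedian(T[m][:,2]),np.nanmedian(T[d][:,2]),bot.get_obs()["t"])
E
```

```text
True
23.375 [531.99767398 238.01034791  56.43714792]
True
28.2417 [-0.23288014 48.17779497] [0.45384513 1.92976894 1.82514202]
grip 60 [array([-244. , -242.2,    8.5]), array([65.2, 70.6, 86.9])]
top grip 249 [-9.  15.9 35.7]
pack/deck 56.71530079806166 555.8218356004934 30.05
```

View pics/done_w.png

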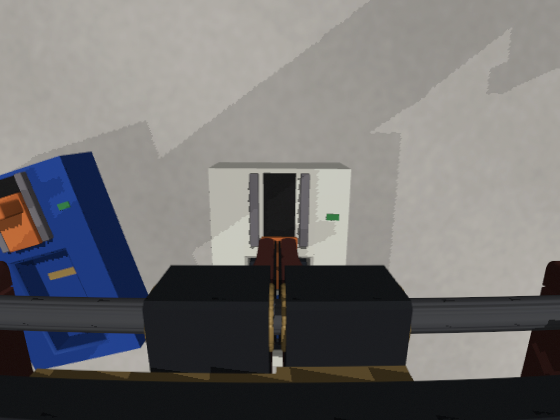

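View pics/done_s.png

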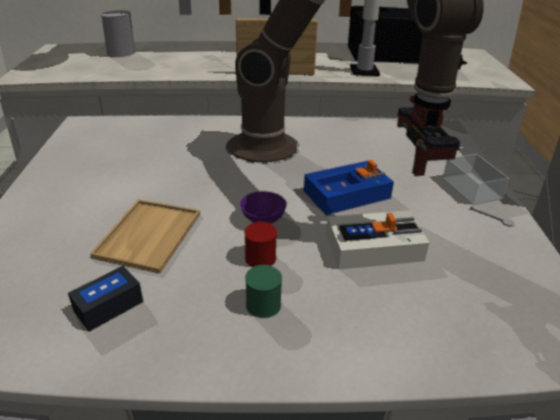

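The scene view shows the pack flush, the tongue over its end at about (385,228), and the bowl and tins undisturbed. A second firmer push and a clear wrist view will confirm the lock is at its end stop.

```bash
python3 - <<'E'
from fit import *
th=np.radians(7.9); c0=np.array([527.1,272.7])
R=np.array([[np.cos(th),-np.sin(th)],[np.sin(th),np.cos(th)]])
w=lambda y,z:[*(c0+R@[0.2,y]),z]
bot.move_l(w(65,76),vel=150,f_stop=15)
print(bot.move_l(w(36,76),vel=15,f_stop=24)); o=bot.get_obs(); print(o["t"],R.T@(o["eef_pos"][:2]-c0))
bot.move_l(w(65,76),vel=80); bot.move_l(w(65,160),vel=150); bot.move_l(w(-75,190)); bot.wait(0.2)
cc,W=wristcap(); save(cc,"final")
L=(W[...,:2]-c0)@R; C=cc["color"].astype(int); o=(C[...,0]-C[...,2]>80)&(np.abs(L).max(-1)<100)
g=o&(W[...,2]>84); print("grip",g.sum(),[np.percentile(L[g][:,i],[1,50,99]).round(1) for i in (0,1)]); 
print("tongue tip",np.percentile(L[o][:,1],[1,2]))
k=(abs(L[...,0])<26)&(L[...,1]<-14)&(L[...,1]>-75)&(W[...,2]<70); d=(abs(L[...,0])>38)&(abs(L[...,0])<60)&(abs(L[...,1])<70)&(abs(W[...,2]-55)<6)
print("pack, deck z",np.median(W[k][:,2]),np.median(W[d][:,2]),bot.get_obs()["t"])
E
```

```text
True
32.625 [-0.14775658 48.24885148]
grip 763 [array([-15.5,   0.1,  14.9]), array([23.6, 29.9, 36.4])]
tongue tip [-9.26120924 -8.60100531]
pack, deck z 54.88542225536344 54.61927636632424 35.0583
```

View pics/final.png

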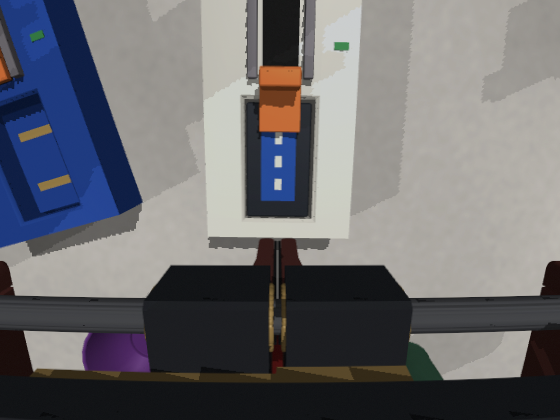

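The picture shows the pack flush in the bay (rows 97–218) with the tongue over its end (to row 132). The grip centre measures y = 30 mm, which is the end stop, and the robot is clear of everything.

```bash
python3 -c "
from plant import bot
print(bot.close_job())"
```

```text
the job is handed in; nothing more can be done
None
```

The job is handed in: the pack is in the white charger, level with its top to within 0.3 mm as measured, and the lock is at its end stop over the pack; the robot is clear of everything, and the bowl and tins were not touched.

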